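# Hold the keeper arm off the jacketed find

### The arm

A 7-joint arm with a two-finger parallel gripper is mounted at the origin on the work surface. World frame = base frame: x ahead of the robot, y to its left, z up, the work surface at z = 0. Lengths are in m, angles in rad, forces in N, time in s.
With the tool pointing down it reaches from about 0.4 to 0.875 m from the base axis. Payload 19.3 kg.
Tool frame: the origin (TCP) lies midway between the tips of the shut fingers; the grasp point (between the pads) lies 19 mm behind it (bot.pinch_z is the distance from the TCP to the grasp point, in m); z points along the fingers, y is the direction in which the jaws open and shut (so a half turn about z gives the same grasp; the last joint's range is limited). The gripper opens to 85 mm and grips with 20 to 120 N. Pads are 22 mm wide; open, the fingers measure 114 mm over their backs; the gripper's body (76 mm by 85 mm) begins 54 mm behind the grasp point. The pads swing forward as they close: fully open they stand 13 mm farther back than shut.
Start: joints at [1.129, 0.521, -0.036, 1.599, 0.021, 1.021, -0.113], TCP at [0.227, -0.582, 0.231] pointing down, gripper open.
Joint ranges: [-2.91, 2.91], [-0.3, 2.13], [-1.5, 1.42], [0.17, 2.43], [-1.26, 4.41], [0.16, 1.93], [-2.52, 2.52]. Speed limits (rad/s): [1.89, 1.89, 2.39, 2.39, 3.01, 3.01, 3.01].

### API

Orientations are given as [roll, pitch, yaw] about the fixed x, y, z axes, in that order (R = Rz(yaw) Ry(pitch) Rx(roll)).
In Python, from workcell import bot gives the robot as it stands. The module is installed in compiled form; this text tells all that it offers.
- The arm moves only by the tool move_arm, never from a script. Its argument "moves" is text: rows parted by semicolons, each of 4 numbers parted by spaces: the shift along the tool's x, y, z in mm, then the turn about the tool's z in rad. In form: dx dy dz yaw; .... A call has exactly 10 rows; each row is the pose to reach, as a shift and turn from the pose commanded when the call began, along the tool's axes at that moment; what a row does not reach only later rows make up. A row lasts 1/12 s, in which the tool goes at most 41.7 mm and 7.16 degrees, less where a joint would pass 70% of its speed; a pose out of reach is approached as far as the arm can. A call with a gripper value outside its range is refused whole. "grip" is the opening, from 0 (shut) to 1 (fully open), set as the call begins (left out, the last holds). The fingers move at their own pace and stop on an object; "grip_force" is the grip in N (left out, the last holds). Time passes only in rows, so rows that repeat a pose let the fingers close, or fill a call up. It gives the time, the measured TCP pose, the force and the opening at its end, in the units of the state.
- bot.observe(): the state, without advancing time (a new reading comes with each control period).
- bot.grab_frame(name): name is "scene" or "top" or "wrist"; returns a dict with "frame" (420x560x3 uint8, red, green, blue), "z_map" (420x560 float32, m along the optical axis (not along the pixel's ray), 0 where there is no reading), "K" (3x3 intrinsics, pixels), "dist" ([k1, k2, p1, p2, k3] as OpenCV has them; the pictures are not rectified), "eye" and "attitude" of the camera in the world. Camera axes: x right, y up, looking along -z (the intrinsics and any distortion apply to the point x, -y, -z); pixel columns grow to the right and rows downward; lengths in m; the calibration is good to about 2 mm. A picture is of the moment at which its call begins.
- bot.job_done(): hands the job in, once; it reports no verdict.
Trained networks look in a picture, given as the dict that the camera call returned (one of the last four; its "shot" number tells which), for a name from the list of things; names that differ only in an ending like _2 or _b are one class to them, and where a whole thing is asked for, a point or a joint stands for the part that bears it (a point fixed in the world has none). Each returns a list of dicts, best first, with "conf" (0 to 1); they miss things now and then, are a little off and sometimes report something else, mostly with a low value. They report only what shows in the picture. A call takes as long as a camera call. They do not tell look-alikes from the thing itself.
- bot.search_frame(picture, label): "at" ([column, row] in pixels, amid what is visible of it).
- bot.pinpoint(picture, label): "at" ([column, row] in pixels: a listed point, or the origin of a listed thing).
The state is a dict: "clock": time; "qpos": joint angles; "qd": joint speeds; "joint_efforts": joint torques, N m; "position": TCP position; "tool_rot": TCP orientation; "force": force on the tool from outside, world axes, zero at the start; "moment": the same for the moment, N m; "grip_width": finger opening in m.
Only numpy, scipy, OpenCV 4.12 (cv2) and the standard library are available. Lean on these libraries where they do the work, as an engineer would, in place of code of your own. Each camera call takes 0.05 s, during which the arm holds its last target. There are 200 camera calls.

### The job

The plaster-jacketed block lies in one of the two spring-arm holders, the round stone nodule in the other, and I want to lift the block out. Swing the keeper arm that crosses the block aside against its spring, fully to its stop, and finish while the gripper is still holding it there: do not let go. Leave the other keeper arm, both finds and everything else on the bench where they are.

Things in the scene. Friction and masses are not known exactly. Their poses are not given: they have to be found in the camera images.
- left_holder: the left spring-arm holder (on the +y side), fixed to the bench, place and yaw vary. Plate 160 x 140 x 10 mm; origin at the centre of its underside, z up. In its frame: upright pivot of the keeper arm at (65, 0) mm; a find lies about (-18, 0) mm; stop pin, 8 mm thick, 74 mm high, at (57, 52) mm. The arm is a bar 14 mm wide, z = 58 to 66 mm, clear above the finds.
- left_arm (a joint): swing (rad) of the left keeper arm: 0 = rest, along the holder's -x across the find; 1.2 = at its stop. Grows clockwise from above: at angle q the grip pin is at (65 - 115 cos q, 115 sin q) mm in the holder's frame. A spring drives it back to 0, with about 1.6 N at the pin at rest and 4.7 N at the stop; let go, it swings back at once.
- left_pin (a point): point on the axis of the upright round black grip pin at the free end of the left keeper arm, 91 mm above the bench, at mid height of the pin: 14 mm diameter, from the arm's top at 66 mm to 116 mm above the bench. Nothing within 60 mm beside it stands higher than 80 mm.
- left_bed (a point): point on the top of the left holder's plate where a find lies, under the keeper arm (finds lie within 15 mm of it)
- right_holder: the right spring-arm holder (on the -y side), fixed to the bench, place and yaw vary. Plate 160 x 140 x 10 mm; origin at the centre of its underside, z up. In its frame: upright pivot of the keeper arm at (65, 0) mm; a find lies about (-18, 0) mm; stop pin, 8 mm thick, 74 mm high, at (57, 52) mm. The arm is a bar 14 mm wide, z = 58 to 66 mm, clear above the finds.
- right_arm (a joint): swing (rad) of the right keeper arm: 0 = rest, along the holder's -x across the find; 1.2 = at its stop. Grows clockwise from above: at angle q the grip pin is at (65 - 115 cos q, 115 sin q) mm in the holder's frame. A spring drives it back to 0, with about 1.6 N at the pin at rest and 4.7 N at the stop; let go, it swings back at once.
- right_pin (a point): point on the axis of the upright round black grip pin at the free end of the right keeper arm, 91 mm above the bench, at mid height of the pin: 14 mm diameter, from the arm's top at 66 mm to 116 mm above the bench. Nothing within 60 mm beside it stands higher than 80 mm.
- right_bed (a point): point on the top of the right holder's plate where a find lies, under the keeper arm (finds lie within 15 mm of it)
- jacketed_block: the plaster-jacketed block: oblong white plaster jacket 78 x 58 mm with a grey stone core showing on top, 41 mm high; loose, lies in one or other holder; origin at the centre of its underside
- nodule: round grey stone nodule, 62 mm diameter, 30 mm high; loose, lies in the other holder; origin at the centre of its underside
- brush: bystander: wooden brush 170 mm long lying between the holders; origin under its middle
- spatula: bystander: spatula 190 mm long lying to the right; origin under its middle
- jar: bystander: glass jar, 60 mm diameter, 75 mm high, beyond the holders; origin under its centre
- bottle: bystander: amber bottle, 52 mm diameter, 120 mm high, beyond the holders; origin under its centre
- dish: bystander: white ceramic bowl, 90 mm diameter, 35 mm high, beyond the holders; origin under its centre
- finds_box: bystander: open cardboard tray 130 x 100 x 50 mm to the left; origin under its centre
- sample_block: bystander: cork block 50 x 35 x 25 mm left of the left holder; origin under its centre
Not all that is in view belongs to the job. Leave any green or purple look-alike of the jacketed_block alone.

How it is judged:
By the outcome, as a careful person would: the job done as asked, in the order asked, and still so for the second after the job is handed in, while the arm keeps its last pose, push and grip.
It also fails if it takes over 40 s, if anything falls off the work surface, if the arm or the gripper's body presses on something with over 40 N, if the wrist force passes 120 N, or if a joint passes its speed limit or range.

## Working session

There is one attempt and no reset: what is moved stays moved. The work goes in short steps, Python scripts to look and compute and a tool call to move; the robot and the scene stay as the last step left them, time stands still between calls to the robot, and variables do not carry over. Pictures are saved under pics/ and viewed, about 8 in all and at most 12, crops included, and the job is handed in when it is done.

Besides the shell and the picture viewer there is one more tool, called after "Emit:" as name(argument=value, ...) on one line, values as JSON. move_arm: Moves the arm, as the interface text tells. Its arguments: {"type":"object","properties":{"moves":{"type":"string"},"grip":{"type":"number"},"grip_force":{"type":"number"}},"required":["moves"]}

```bash
mkdir -p pics; cat > h.py <<'E'
import numpy as np, cv2
from workcell import bot
from scipy.spatial.transform import Rotation as R
def att(p):
    a=np.array(p["attitude"],float)
    if a.shape==(3,3): return a
    return R.from_euler('xyz',a).as_matrix() if a.size==3 else R.from_quat(a).as_matrix()
def ray(p,uv):
    n=cv2.undistortPoints(np.array([[uv]],float),np.array(p["K"],float),np.array(p["dist"],float))[0,0]
    return att(p)@np.array([n[0],-n[1],-1.0])
def onz(p,uv,z):
    d=ray(p,uv); e=np.array(p["eye"],float); return e+d*(z-e[2])/d[2]
def proj(p,X):
    c=att(p).T@(np.array(X,float)-np.array(p["eye"],float)); c=np.array([c[0],-c[1],-c[2]])
    return cv2.projectPoints(c[None],np.zeros(3),np.zeros(3),np.array(p["K"],float),np.array(p["dist"],float))[0][0,0]
def save(p,n): cv2.imwrite("pics/"+n,p["frame"][:,:,::-1])
E
cat > a.py <<'E'
from h import *
print(bot.observe())
for c in ("scene","top"):
    p=bot.grab_frame(c); save(p,c+"1.png"); print(c,p["eye"],p["attitude"])
    for l,z in (("left_pin",.091),("right_pin",.091),("left_bed",.01),("right_bed",.01),("left_holder",0),("right_holder",0),("jacketed_block",.01),("nodule",.01)):
        for d in bot.pinpoint(p,l)[:3]: print(l,np.round(d["at"]),round(d["conf"],2),onz(p,d["at"],z).round(4))
E
python3 a.py
```

```text
{'clock': 0.0, 'qpos': array([ 1.12880815,  0.5220193 , -0.03631009,  1.59998558,  0.02120931,
        1.02111936, -0.11283227]), 'qd': array([-6.80856033e-05, -8.82509705e-05, -2.07056637e-04, -1.55976167e-03,
       -9.63859437e-05,  1.10677616e-03, -5.92647941e-04]), 'joint_efforts': array([ 1.27538580e-03, -9.27122927e+01,  1.98049307e+00, -3.69928086e+01,
        1.80504424e-02,  8.26178351e-03,  8.40428152e-05]), 'position': array([ 0.22688336, -0.58200579,  0.23073067]), 'tool_rot': array([-3.14045053e+00,  9.88169487e-05,  3.71735433e-01]), 'force': array([-0.41814402,  0.39811528, -0.01804846]), 'moment': array([-0.00201537,  0.04279209, -0.0018806 ]), 'grip_width': 0.08549395019003633}
scene [ 1.04813158 -0.65970099  0.75214124] [ 0.89896877 -0.01344752  0.63227351]
left_pin [296. 170.] 0.54 [0.4707 0.205  0.091 ]
right_pin [200. 238.] 0.84 [ 0.463  -0.1868  0.091 ]
right_pin [221. 270.] 0.45 [ 0.5739 -0.2325  0.091 ]
left_bed [304. 197.] 0.73 [0.509  0.1971 0.01  ]
right_bed [215. 268.] 0.97 [ 0.5006 -0.186   0.01  ]
left_holder [302. 200.] 0.9 [0.5073 0.19   0.    ]
right
[... 364 characters left out ...]
943 -0.0110684  -1.54282677]
left_pin [214. 234.] 0.67 [0.4688 0.2081 0.091 ]
left_pin [157. 238.] 0.2 [0.4548 0.3636 0.091 ]
right_pin [362. 240.] 0.77 [ 0.4649 -0.1922  0.091 ]
left_bed [224. 229.] 0.74 [0.487  0.1942 0.01  ]
left_bed [139. 184.] 0.53 [0.6127 0.4497 0.01  ]
left_bed [226. 219.] 0.27 [0.5169 0.1893 0.01  ]
right_bed [352. 230.] 0.83 [ 0.4935 -0.1809  0.01  ]
left_holder [224. 219.] 0.89 [0.5177 0.1957 0.    ]
right_holder [350. 222.] 0.82 [ 0.5192 -0.1774  0.    ]
jacketed_block [191. 152.] 0.98 [0.712  0.3015 0.01  ]
jacketed_block [253. 283.] 0.76 [0.3341 0.1036 0.01  ]
jacketed_block [222. 228.] 0.7 [0.4883 0.1987 0.01  ]
nodule [356. 234.] 0.46 [ 0.4828 -0.1934  0.01  ]
```

```bash
python3 - <<'E'
import cv2
a=cv2.imread("pics/top1.png");b=cv2.imread("pics/scene1.png")
cv2.imwrite("pics/top_c.png",cv2.resize(a[100:320,120:410],None,fx=2.7,fy=2.7,interpolation=2))
E
```

```text
(no output)
```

View pics/scene1.png

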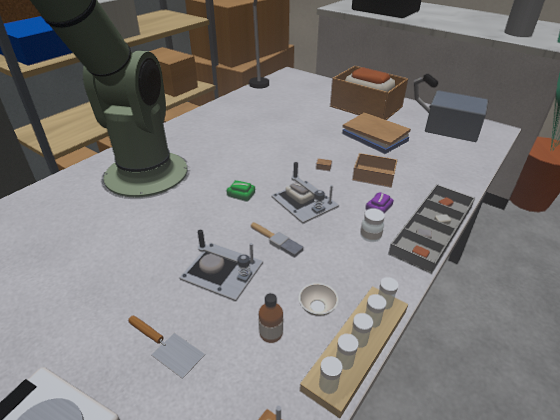

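View pics/top_c.png

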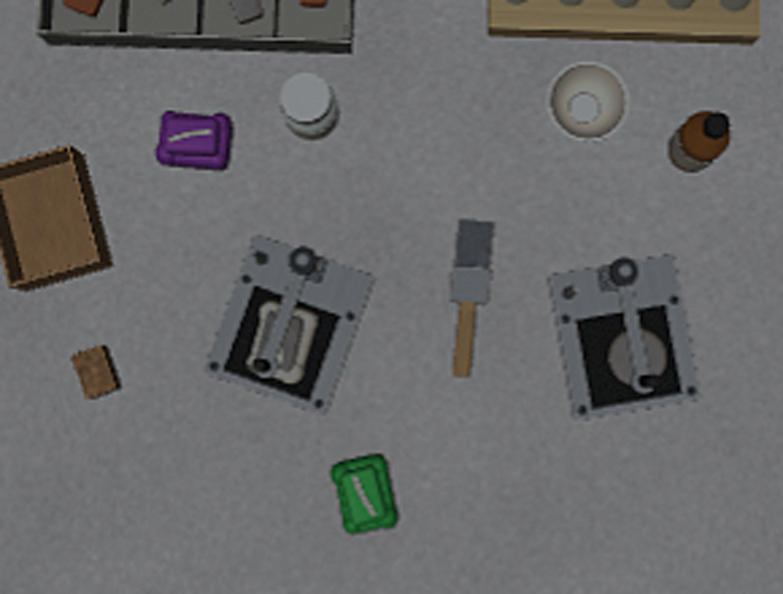

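The scene shows white oblong jacketed-block candidates at top-view pixels (222,228), which is white with a grey core under the left arm; (191,152), which is purple; and (253,283), which is green. The white one fits, so the left arm is the one to move. The nodule is in the right holder (356,234). The enlarged crop confirms this. I'll go closer now.

Emit:
move_arm(moves="32 -29 0 -0.125; 64 -57 0 -0.25; 96 -86 0 -0.375; 127 -114 0 -0.5; 159 -143 0 -0.625; 191 -171 0 -0.75; 223 -200 0 -0.875; 255 -229 0 -1.0; 287 -257 0 -1.125; 319 -286 0 -1.25", grip=1)

```text
clock: 1.73
position: [0.4156, -0.2087, 0.2317]
tool_rot: [3.141, 0.001, 1.628]
force: [0.8, -0.8, 0.0]
grip_width: 0.0852
```

Emit:
move_arm(moves="37 4 -2 -0.125; 74 8 -4 -0.25; 111 12 -6 -0.375; 148 16 -8 -0.5; 185 20 -10 -0.625; 222 24 -12 -0.75; 259 28 -14 -0.875; 296 32 -16 -1.0; 333 36 -18 -1.125; 368 39 -20 -1.25")

```text
clock: 2.57
position: [0.4352, 0.161, 0.2517]
tool_rot: [3.141, 0.001, 2.878]
force: [0.9, -0.8, -0.1]
grip_width: 0.0853
```

```bash
cat > b.py <<'E'
from h import *
import sys
o=bot.observe(); print(o["position"].round(4),o["tool_rot"].round(3))
for c in ("wrist","top","scene"):
    p=bot.grab_frame(c); save(p,c+sys.argv[1]+".png"); print(c,np.round(p["eye"],3))
    for l,z in (("left_pin",.091),("left_bed",.01),("left_holder",0)):
        for d in bot.pinpoint(p,l)[:2]: print(l,np.round(d["at"]),round(d["conf"],2),onz(p,d["at"],z).round(4))
E
python3 b.py 2
```

```text
[0.4352 0.161  0.2517] [3.141e+00 1.000e-03 2.878e+00]
wrist [0.357 0.184 0.395]
left_pin [332. 212.] 0.96 [0.4668 0.2071 0.091 ]
left_holder [316. 223.] 0.85 [0.5107 0.1889 0.    ]
left_holder [503. 246.] 0.34 [0.6193 0.4523 0.    ]
top [0.442 0.036 1.182]
left_pin [292. 212.] 0.55 [ 0.5363 -0.0018  0.091 ]
left_bed [223. 230.] 0.93 [0.4834 0.1958 0.01  ]
left_holder [225. 220.] 0.95 [0.5131 0.1919 0.    ]
left_holder [224. 228.] 0.44 [0.4904 0.1931 0.    ]
scene [ 1.048 -0.66   0.752]
left_pin [295. 167.] 0.72 [0.4603 0.2147 0.091 ]
left_bed [302. 192.] 0.89 [0.4904 0.2141 0.01  ]
left_holder [302. 199.] 0.65 [0.5029 0.1938 0.    ]
```

View pics/wrist2.png

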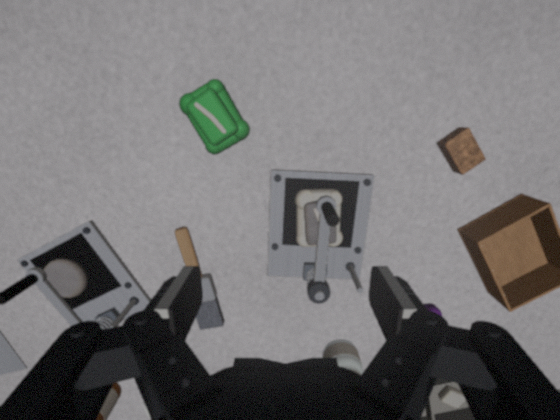

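```bash
python3 - <<'E'
from h import *
p=bot.grab_frame("wrist")
A=[onz(p,u,.01)[:2] for u in ((271,169),(374,173),(267,277))]
print(np.round(A,4)); 
v=A[0]-A[1]; print("yaw from width edge",np.degrees(np.arctan2(v[1],v[0]))+90, np.linalg.norm(v))
w=A[2]-A[0]; print("yaw from side",np.degrees(np.arctan2(w[1],w[0])),np.linalg.norm(w))
print("pin top",onz(p,(333,218),.116),"base",onz(p,(324,203),.066))
for yaw in (-14,-16,-18):
  r=np.radians(yaw);print(yaw,(np.array([.4668,.207])+.05*np.array([np.cos(r),np.sin(r)])).round(4))
g=cv2.resize(p["frame"][150:310,240:400,::-1],None,fx=3.7,fy=3.7,interpolation=2);cv2.imwrite("pics/c3.png",g)
E
```

```text
[[0.4164 0.1462]
 [0.4582 0.277 ]
 [0.5707 0.0945]]
yaw from width edge -17.724688999854507 0.13733975856638667
yaw from side -18.51602295303018 0.16268444211116487
pin top [0.46488146 0.20244657 0.116     ] base [0.46303004 0.20003117 0.066     ]
-14 [0.5153 0.1949]
-16 [0.5149 0.1932]
-18 [0.5144 0.1915]
```

View pics/c3.png

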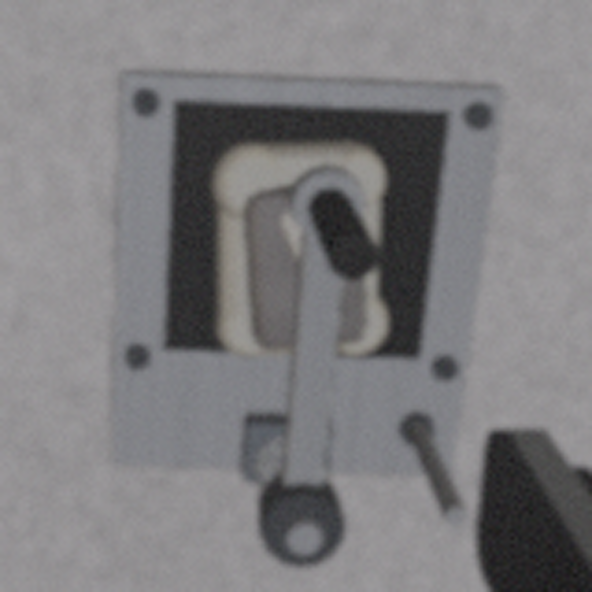

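```bash
python3 - <<'E'
from h import *
p=bot.grab_frame("wrist")
U=[(273,169.5),(375.4,173.2),(269.7,276),(364.3,278.4)]
W=np.array([onz(p,u,.01)[:2] for u in U]); L=np.array([[-80,-70],[-80,70],[80,-70],[80,70]])/1000
print(W.round(4))
m=W.mean(0); H=(W-m).T@L; th=np.arctan2(H[1,0]-H[0,1],H[0,0]+H[1,1]); print("yaw",np.degrees(th),"centre",m)
Rm=np.array([[np.cos(th),-np.sin(th)],[np.sin(th),np.cos(th)]])
print("pin pred",m+Rm@[-.05,0],"res",((W-m)@Rm-L).round(4).tolist())
print("pin top",onz(p,(336.8,220.5),.116),"base",onz(p,(328,203.5),.066))
E
```

```text
[[0.4177 0.1487]
 [0.4589 0.2789]
 [0.5701 0.0991]
 [0.6123 0.2349]]
yaw -17.186039299977438 centre [0.51477446 0.19040827]
pin pred [0.46700694 0.20518203] res [[-0.0004, 0.0015], [0.0005, -0.0019], [-0.0002, -0.0009], [0.0, 0.0014]]
pin top [0.4685063  0.20573199 0.116     ] base [0.46484449 0.2045772  0.066     ]
```

```bash
cat > d.py <<'E'
from h import *
import sys
o=bot.observe(); M=R.from_euler('xyz',o["tool_rot"]).as_matrix()
print(o["clock"],o["position"].round(4),o["tool_rot"].round(3),o["force"].round(1),o["grip_width"],o["qpos"].round(2))
if len(sys.argv)>3: print((M.T@(np.array([float(a) for a in sys.argv[1:4]])-o["position"])*1000).round(1))
E
python3 d.py .467 .2055 .14;python3 d.py .467 .2055 .077
```

```text
3.2667 [0.4353 0.1587 0.2513] [-3.142  0.     2.871] [-1.2  0.1  0.3] 0.08575519880976651 [ 0.23  0.34 -0.88  1.95  0.31  0.99  0.51]
[-18.   53.5 111.3]
3.2667 [0.4353 0.1587 0.2513] [-3.142  0.     2.871] [-1.2  0.1  0.3] 0.08575519880976651 [ 0.23  0.34 -0.88  1.95  0.31  0.99  0.51]
[-18.   53.5 174.3]
```

Emit:
move_arm(moves="-6 18 5 0.01; -12 36 10 0.02; -18 53 15 0.03; -18 53 35 0.03; -18 53 60 0.03; -18 53 85 0.03; -18 53 105 0.03; -18 53 110 0.03; -18 53 110 0.03; -18 53 110 0.03")

```text
clock: 4.1
position: [0.467, 0.2056, 0.1421]
tool_rot: [3.141, 0.0, 2.842]
force: [-0.8, 0.1, -0.3]
grip_width: 0.0854
```

```bash
python3 d.py .467 .2055 .077; python3 b.py 4|head -4; python3 - <<'E'
from h import *
p=bot.grab_frame("wrist"); print(proj(p,[.467,.2055,.116]))
E
```

```text
4.1 [0.467  0.2056 0.1421] [3.141 0.    2.842] [-0.8  0.1 -0.3] 0.08544553754619211 [ 0.03  0.56 -0.76  1.95  0.52  0.83  0.26]
[-0.  -0.1 65.1]
[0.467  0.2056 0.1421] [3.141 0.    2.842]
wrist [0.39  0.231 0.285]
left_pin [281. 235.] 0.74 [0.4663 0.2042 0.091 ]
left_pin [535. 264.] 0.22 [0.5465 0.3817 0.091 ]
[282.89544909 250.84242515]
```

View pics/wrist4.png

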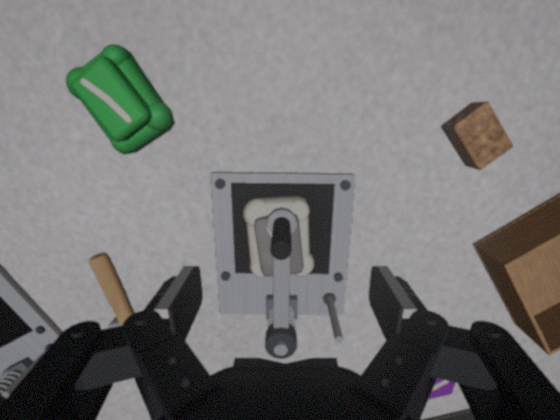

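The pin sits centred between the jaws at pixel (281,240), with the arm vertical in the view, so the alignment is good. Next I descend and then grip.

Emit:
move_arm(moves="0 0 15 0; 0 0 35 0; 0 0 50 0; 0 0 60 0; 0 0 65 0; 0 0 65 0; 0 0 65 0; 0 0 65 0; 0 0 65 0; 0 0 65 0")

```text
clock: 5.58
position: [0.467, 0.2054, 0.0768]
tool_rot: [3.141, 0.001, 2.842]
force: [0.5, 0.3, 0.4]
grip_width: 0.0857
```

Emit:
move_arm(moves="0 0 0 0; 0 0 0 0; 0 0 0 0; 0 0 0 0; 0 0 0 0; 0 0 0 0; 0 0 0 0; 0 0 0 0; 0 0 0 0; 0 0 0 0", grip=0, grip_force=60)

```text
clock: 6.42
position: [0.4667, 0.2053, 0.0764]
tool_rot: [-3.141, 0.0, 2.842]
force: [-1.8, -1.1, 5.7]
grip_width: 0.0126
```

```bash
python3 d.py; python3 - <<'E'
import numpy as np
r=115
for n,q0,q1 in (("A",0,.6),("B",.6,1.2),("C",1.2,1.22)):
  # tool axes at q0: tool x = -holder x rotated cw ; radial outward = tool x ; tool y = +tangent
  for q in np.linspace(q0,q1,11)[1:]:
    d=q-q0; print(n,round(d,3),"x %.1f y %.1f"%(r*(np.cos(d)-1),r*np.sin(d)))
E
```

```text
6.4167 [0.4667 0.2053 0.0764] [-3.141  0.     2.842] [-1.8 -1.1  5.7] 0.01264830345747728 [-0.03  0.66 -0.68  2.    0.63  0.71  0.16]
A 0.06 x -0.2 y 6.9
A 0.12 x -0.8 y 13.8
A 0.18 x -1.9 y 20.6
A 0.24 x -3.3 y 27.3
A 0.3 x -5.1 y 34.0
A 0.36 x -7.4 y 40.5
A 0.42 x -10.0 y 46.9
A 0.48 x -13.0 y 53.1
A 0.54 x -16.4 y 59.1
A 0.6 x -20.1 y 64.9
B 0.06 x -0.2 y 6.9
B 0.12 x -0.8 y 13.8
B 0.18 x -1.9 y 20.6
B 0.24 x -3.3 y 27.3
B 0.3 x -5.1 y 34.0
B 0.36 x -7.4 y 40.5
B 0.42 x -10.0 y 46.9
B 0.48 x -13.0 y 53.1
B 0.54 x -16.4 y 59.1
B 0.6 x -20.1 y 64.9
C 0.002 x -0.0 y 0.2
C 0.004 x -0.0 y 0.5
C 0.006 x -0.0 y 0.7
C 0.008 x -0.0 y 0.9
C 0.01 x -0.0 y 1.1
C 0.012 x -0.0 y 1.4
C 0.014 x -0.0 y 1.6
C 0.016 x -0.0 y 1.8
C 0.018 x -0.0 y 2.1
C 0.02 x -0.0 y 2.3
```

Gripped: the opening is 12.6 mm on the 14 mm pin. Now the first half of the swing, to 0.6 rad.

Emit:
move_arm(moves="0 7 0 0.06; -1 14 0 0.12; -2 20.5 0 0.18; -3.3 27.5 0 0.24; -5 34 0 0.3; -7.5 40.5 0 0.36; -10 47 0 0.42; -13 53 0 0.48; -16.5 59 0 0.54; -20 65 0 0.6")

```text
clock: 7.25
position: [0.5063, 0.2604, 0.0763]
tool_rot: [-3.141, 0.002, 2.238]
force: [6.0, -10.4, 4.4]
grip_width: 0.0125
```

```bash
cat >> d.py <<'E'
x=o["position"][:2]-np.array([.5769,.1712]); print("r",np.hypot(*x),"q",(np.radians(162.8)-np.arctan2(x[1],x[0])),"tool force",(M.T@o["force"]).round(1))
E
python3 d.py
```

```text
7.25 [0.5063 0.2604 0.0763] [-3.141e+00  2.000e-03  2.238e+00] [  6.  -10.4   4.4] 0.01248961134139485 [-0.21  0.69 -0.52  1.85  0.5   0.74 -0.35]
r 0.11375410661705117 q 0.6006424268467536 tool force [-11.9  -1.8  -4.4]
```

Tracking is good. A 12 N inward pull says the radius estimate is about 1.5 mm too large, so I'll ease inward during the second half.

Emit:
move_arm(moves="-1 7 0 0.06; -2 14 0 0.12; -3.4 20.5 0 0.18; -4.8 27.5 0 0.24; -6.5 34 0 0.3; -9 40.5 0 0.36; -11.5 47 0 0.42; -14.5 53 0 0.48; -17 57 0 0.52; -17 57 0 0.52")

```text
clock: 8.08
position: [0.5611, 0.2833, 0.0763]
tool_rot: [3.141, 0.001, 1.719]
force: [-1.7, -4.2, 7.8]
grip_width: 0.0126
```

```bash
python3 d.py
```

```text
8.0833 [0.5611 0.2833 0.0763] [3.141e+00 1.000e-03 1.719e+00] [-1.7 -4.2  7.8] 0.01256690131339837 [-0.3   0.74 -0.39  1.69  0.37  0.79 -0.72]
r 0.11321804755252265 q 1.1304169734575287 tool force [-3.9 -2.3 -7.8]
```

Emit:
move_arm(moves="0 2 0 0.02; 0 4 0 0.04; -0.3 6 0 0.05; -0.3 8 0 0.07; -0.3 8 0 0.07; -0.3 8 0 0.07; -0.3 8 0 0.07; -0.3 8 0 0.07; -0.3 8 0 0.07; -0.3 8 0 0.07")

```text
clock: 8.92
position: [0.5684, 0.2841, 0.0764]
tool_rot: [3.141, 0.001, 1.652]
force: [-1.3, -3.7, 5.8]
grip_width: 0.0126
```

```bash
python3 d.py
```

```text
8.9167 [0.5684 0.2841 0.0764] [3.141e+00 1.000e-03 1.652e+00] [-1.3 -3.7  5.8] 0.012637689725104498 [-0.31  0.75 -0.37  1.67  0.36  0.79 -0.77]
r 0.1132054865645342 q 1.195127195613992 tool force [-3.6 -1.6 -5.8]
```

Emit:
move_arm(moves="0 1 0 0.01; 0 2 0 0.02; 0 3 0 0.02; 0 3 0 0.02; 0 3 0 0.02; 0 3 0 0.02; 0 3 0 0.02; 0 3 0 0.02; 0 3 0 0.02; 0 3 0 0.02")

```text
clock: 9.75
position: [0.5709, 0.2843, 0.0763]
tool_rot: [-3.141, 0.001, 1.632]
force: [-3.6, -4.3, 7.8]
grip_width: 0.0123
```

```bash
python3 d.py
```

```text
9.75 [0.5709 0.2843 0.0763] [-3.141e+00  1.000e-03  1.632e+00] [-3.6 -4.3  7.8] 0.012332075575259185 [-0.31  0.75 -0.37  1.66  0.35  0.8  -0.78]
r 0.11325677800270763 q 1.2177049792396155 tool force [-4.  -3.9 -7.8]
```

Emit:
move_arm(moves="0 1 0 0.01; 0 2 0 0.01; 0 3 0 0.02; 0 3 0 0.02; 0 3 0 0.02; 0 3 0 0.02; 0 3 0 0.02; 0 3 0 0.02; 0 3 0 0.02; 0 3 0 0.02")

```text
clock: 10.58
position: [0.5721, 0.2843, 0.0761]
tool_rot: [-3.138, 0.002, 1.613]
force: [-17.4, -6.5, 16.7]
grip_width: 0.0124
```

```bash
python3 d.py; python3 b.py 5|head -3;python3 -c "
import cv2
a=cv2.imread('pics/wrist5.png');b=cv2.imread('pics/scene5.png')
cv2.imwrite('pics/s5.png',cv2.resize(b[130:250,220:380],None,fx=4,fy=4,interpolation=2))"
```

```text
10.5833 [0.5721 0.2843 0.0761] [-3.138e+00  2.000e-03  1.613e+00] [-17.4  -6.5  16.7] 0.012370090265700455 [-0.32  0.75 -0.36  1.66  0.34  0.8  -0.79]
r 0.11325011770358734 q 1.2277676474529182 tool force [ -5.8 -17.8 -16.6]
[0.5721 0.2843 0.0761] [-3.138e+00  2.000e-03  1.613e+00]
wrist [0.568 0.366 0.219]
left_pin [286. 286.] 0.58 [0.5714 0.2846 0.091 ]
```

View pics/wrist5.png

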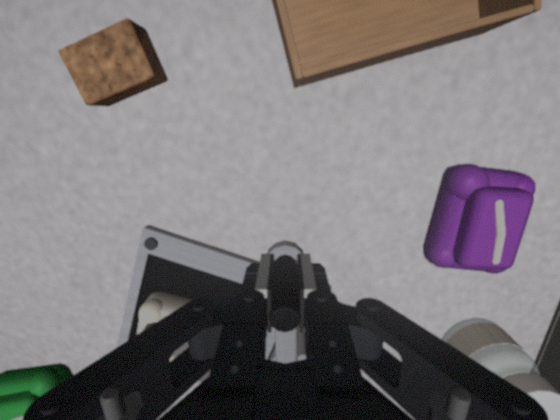

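At the stop: the tangential force jumped from 4 N to 18 N and the advance stalled. The wrist view shows the pin between the pads at (286,286). I'll hold, check that it stays steady, and look at the scene once more.

Emit:
move_arm(moves="0 0 0 0; 0 0 0 0; 0 0 0 0; 0 0 0 0; 0 0 0 0; 0 0 0 0; 0 0 0 0; 0 0 0 0; 0 0 0 0; 0 0 0 0")

```text
clock: 12.02
position: [0.5721, 0.2844, 0.0762]
tool_rot: [-3.138, 0.002, 1.613]
force: [-16.7, -6.3, 15.9]
grip_width: 0.0126
```

```bash
python3 d.py; python3 - <<'E'
from h import *
p=bot.grab_frame("scene"); cv2.imwrite('pics/s6.png',cv2.resize(p["frame"][130:300,160:420,::-1],None,fx=3,fy=3,interpolation=2))
E
```

```text
12.0167 [0.5721 0.2844 0.0762] [-3.138e+00  2.000e-03  1.613e+00] [-16.7  -6.3  15.9] 0.012643518591019072 [-0.32  0.75 -0.36  1.66  0.34  0.8  -0.79]
r 0.1132818473122686 q 1.2278366039139952 tool force [ -5.6 -17.  -15.9]
```

View pics/s6.png

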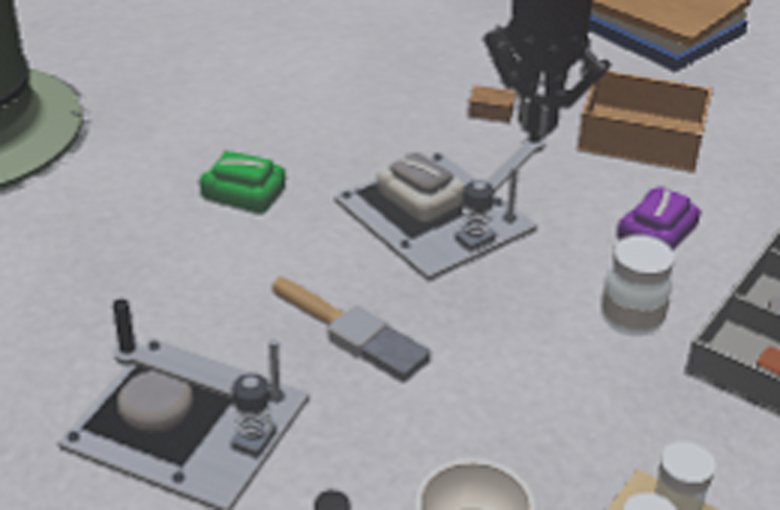

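The left arm is against its stop pin, at about (515,190) in the crop. The block is uncovered and undisturbed, the right arm and nodule are in place, and the readings are steady, so I'm handing in.

```bash
python3 -c "
from workcell import bot
print(bot.job_done())"
```

```text
the job is handed in; nothing more can be done
None
```

The block was in the left holder, so I gripped the left keeper arm's pin, swung the arm to its stop and handed in at about 12 s with the gripper still holding it there.

- **At the stop:** the push along the swing jumped from about 4 N to 17–18 N and the arm stopped advancing. Over a further hold of about 1 s the pose and force stayed steady, with the pin between the pads (opening 12.6 mm).
- **Scene:** in the last scene picture the block lies uncovered in its holder. The right arm, the nodule and the bystanders in that view look unmoved. The bottle, spatula and most of the dish were outside it and I did not check them.
- **Disagreements:** the measured position works out to 1.228 rad rather than 1.2, and the pin radius to 113 mm rather than 115 mm. Both fit an error of about 2 mm in my estimate of the holder's position. There is also an upward force of about 16 N on the tool that I did not track down. It is well below the limits.

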